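Register the drilling guide on a drilled hole with its locating pin

TASK

The drilling guide has to be registered on the 12 mm hole already drilled in the plywood panel. Drop the 12 mm locating pin (orange knob) into the guide's bush of the same size, and feel for the hole by gently sliding the guide along its rail with the pin riding lightly on the panel, until the pin drops through and its collar sits fully down on the guide. Do not jam the pin or press it hard against guide or panel, leave the other pins, the try square and the jar alone, and let go of everything.

Things in the scene. Friction and masses are not known exactly. Their poses are not given: they have to be found in the camera images.
- rail: Fixed drilling station: aluminium rail (50 mm wide, 360 long, top 33 mm above the bench) clamped on a fixed plywood panel whose top is 18 mm above the bench. Origin on the bench below the line of bush centres, midway along the rail; x across, from the bushes to the rail; y along the rail, the way the guide slides; z up.
- guide (a joint): Slide of the blue guide along the rail's +y, in m: 0 at its -y stop, 0.12 at the other; it starts at 0 to 0.02, moves at a push of about 3 N and stays where left. The panel's 12 mm through hole (13 mm wide) lies exactly on the bush line; where along it is not measured and differs each time: it comes under the 12 mm bush somewhere between readings of 0.045 and 0.095. The guide may hide it.
- guide_grip (a point): Centre of the guide's upright black grip post: 22 mm diameter, 31 mm tall, on a 28 mm steel flange; this point is 16 mm above the post's foot, 63.5 mm above the bench and 47 mm in rail +x from the 12 mm bush's centre. Pinch it from above, fingers on its two sides along the rail's y.
- bush_8 (a point): Top centre of the 8 mm bush, first of the graded row of five steel bushes in the blue guide block (36 mm wide, 170 long, 24 thick, 1.5 mm above the panel, top 43.5 mm above the bench). Bushes are 30 mm apart in rail y, the smallest at -y; each bore goes through and is 1 mm wider than its size. Axes as the rail's.
- bush_10 (a point): Centre of the top of the 10 mm bush.
- bush_12 (a point): Centre of the top of the 12 mm bush, the middle one of the row.
- bush_14 (a point): Centre of the top of the 14 mm bush.
- bush_16 (a point): Centre of the top of the 16 mm bush.
- rack: Fixed wooden pin rack, 160 x 50 x 55 mm, its origin at the centre of its underside; x along its row of three 17 mm holes, 50 mm apart. The pins hang in it by their collars, in any order.
- pin_12: 12 mm steel locating pin, orange knob, 0.05-0.08 kg; origin at the centre of its tip, z up. Shank 12 mm diameter, 42 long, its lowest 5 mm tapering to 7 mm; then a collar 26 mm diameter, 4 thick; then the knob, 20 mm diameter, 30 tall. In the bush but standing on the panel, its collar is 16.5 mm above the bush; fully home the collar rests on the bush and the tip is 1.5 mm off the bench.
- pin_12_collar (a point): Centre of the underside of the 12 mm pin's collar, 42 mm above its tip.
- pin_10: A 10 mm pin with a blue knob, else the same. Leave it in the rack.
- pin_14: A 14 mm pin with a green knob, else the same. Leave it in the rack.
- square: Try square lying on the bench beyond the panel: wooden stock 110 x 20 x 16 mm (origin under its centre), steel blade 150 x 30 mm. Leave it alone.
- jar: Jar with a yellow lid, 70 mm diameter, 100 mm tall, origin under its centre. Leave it alone.
There are look-alikes about, which are no part of the job. What is shaped like the pin_12 but black or white is not meant.

How it is judged:
On the way, in this order (a step that is already met when the one before it is completed fails the run):
1. the 12 mm pin has entered the 12 mm bush (horizontal distance between pin_12 and bush_12 below 0.003 m and z of pin_12 in the frame of bush_12 below -0.008 m).
2. the pin has dropped through into the panel's hole, its collar down on the guide (horizontal distance between pin_12 and bush_12 below 0.003 m and z of pin_12_collar in the frame of bush_12 below 0.002 m), for 0.2 s.
At the end, for the whole second after the job is handed in: The 12 mm pin is upright (0.06 rad) in the 12 mm bush and the panel hole, its collar within 2 mm of the bush top, its tip within 3 mm of the bush axis, at rest and let go; guide at rest; other pins in the rack (moved under 12 mm); square and jar moved under 20 mm (all of step 2 and angle between pin_12's own z axis and vertical below 0.06 rad and linear speed of pin_12 below 0.01 m/s and velocity of joint guide between -0.005 and 0.005 m/s and distance of each of pin_10, pin_14 from where it was at the start of the episode below 0.012 m and distance of each of square, jar from where it was at the start of the episode below 0.02 m); the robot touches nothing.
It fails at once if the 12 mm pin is jammed or pressed against the guide, rail and panel with more than 25 N, added together (contact force between pin_12 and rail above 25 N).
It fails at once if one of the other pins is pulled from the rack (distance of any of pin_10, pin_14 from where it was at the start of the episode above 0.02 m).
It fails at once if the try square or the jar is knocked away (distance of any of square, jar from where it was at the start of the episode above 0.03 m).
It also fails if it takes over 61 s, if anything falls off the work surface, if the arm or the gripper's body presses on something with over 40 N, if the wrist force passes 120 N, or if a joint passes its speed limit or range.

ROBOT

A 6-joint arm with a two-finger parallel gripper is mounted at the origin on the work surface. World frame = base frame: x ahead of the robot, y to its left, z up, the work surface at z = 0. Lengths are in m, angles in rad, forces in N, time in s.
With the tool pointing down it reaches from about 0.375 to 0.9 m from the base axis. Payload 3.1 kg.
Tool frame: the origin (TCP) lies between the finger pads; the fingertips stand 17 mm ahead of it and the grasp point (between the pads) lies 2 mm behind it (robot.nose_length is the distance from the TCP to the fingertips, in m); z points along the fingers, y is the line along which they close (so a half turn about z gives the same grasp; the last joint's range is limited). The gripper opens to 87 mm and grips with 3 to 60 N. Pads are 19 mm wide; open, the fingers measure 117 mm over their backs; the gripper's body (75 mm by 190 mm) begins 51 mm behind the grasp point.
Start: joints at [-1.431, 0.527, 1.433, -0, 1.181, -0.178], TCP at [0.196, -0.593, 0.24] pointing down, gripper open.
Joint ranges: [-3.08, 3.08], [-0.75, 2.2], [0.22, 2.44], [-1.43, 4.57], [0, 2.65], [-2.85, 2.85]. Speed limits (rad/s): [2.79, 2.79, 3.14, 3.14, 3.14, 3.14].

INTERFACE

Orientations are given as a unit quaternion [x, y, z, w].
In Python, from rig import robot, cams gives the robot as it stands.
- The arm moves only by the shell command python3 -m pendant 'ROWS' [FORCE]. ROWS is JSON, a list of rows, each an object with "jaw": the opening, from 0 (shut) to 1 (fully open); "linear": the shift along the tool's x, y, z in cm, a list of three; "twist": the turn about the tool's z in degrees. A call has 1 to 12 rows; each row shifts and turns the commanded pose from where the row before left it, along the tool's axes as they then stand; what a row does not reach is not made up. A row lasts 1/12 s, in which the tool goes at most 41.7 mm and 7.16 degrees, less where a joint would pass 70% of its speed; a pose out of reach is approached as far as the arm can. A call is refused whole if a number of a shift passes 4.17 or a number of a turn 7.16, either way. A call with a gripper value outside its range is refused whole. The fingers move at their own pace and stop on an object; FORCE is the grip in N (left out, the last holds). Time passes only in rows, so rows that do not move let the fingers close. It gives the time, the measured TCP pose, the force, the opening and the grip force at its end, in the units of the state.
- robot.get_obs(): the state, without advancing time (a new reading comes with each control period).
- cams.camera(name): name is "side" or "top" or "wrist"; returns a dict with "color" (384x512x3 uint8, blue, green, red), "depth" (384x512 float32, m along the optical axis (not along the pixel's ray), 0 where there is no reading), "fov_y" (degrees; the focal length in pixels is half the picture's height over the tangent of half this angle, whatever the lens; pixels are square), "cx", "cy" (the principal point, pixels), "view" (4x4, takes a point from world to camera coordinates). Camera axes: x right, y down, z forward; pixel columns grow to the right and rows downward; lengths in m; the calibration is good to about 2 mm. A picture is of the moment at which its call begins.
- robot.hand_in(): hands the job in; it is judged then, once.
The state is a dict: "time": time; "q": joint angles; "joint_velocities": joint speeds; "joint_torque": joint torques, N m; "position": TCP position; "tool_rot": TCP orientation; "ft_force": force on the tool from outside, world axes, zero at the start; "moment": the same for the moment, N m; "grip_width": finger opening in m; "grip_force": force on a finger pad.
Only numpy, scipy, OpenCV 4.12 (cv2) and the standard library are available. Lean on these libraries where they do the work, as an engineer would, in place of code of your own. Each camera call takes 0.05 s, during which the arm holds its last target. There are 200 camera calls.

## Working session

There is one attempt and no reset: what is moved stays moved. The work goes in short steps, Python scripts to look and compute and a shell command to move; the robot and the scene stay as the last step left them, time stands still between calls to the robot, and variables do not carry over. Pictures are saved under pics/ and viewed, at most 10 in all, crops included, and the job is handed in when it is done.

```bash
mkdir -p pics; ls
cat > h.py <<'E'
import numpy as np, cv2
from rig import robot, cams
def grab(n):
    c=cams.camera(n); H=c["color"].shape[0]; c["f"]=H/2/np.tan(np.radians(c["fov_y"])/2); return c
def ray(c,u,v,z):
    V=np.array(c["view"]); R,t=V[:3,:3],V[:3,3]; o=-R.T@t
    d=R.T@np.array([(u-c["cx"])/c["f"],(v-c["cy"])/c["f"],1]); return o+d*(z-o[2])/d[2]
def pts(c):
    V=np.array(c["view"]); R,t=V[:3,:3],V[:3,3]; d=c["depth"]; v,u=np.indices(d.shape)
    P=np.stack([(u-c["cx"])/c["f"]*d,(v-c["cy"])/c["f"]*d,d],-1); return (P-t)@R
def proj(c,p):
    V=np.array(c["view"]); q=V[:3,:3]@p+V[:3,3]; return c["f"]*q[:2]/q[2]+[c["cx"],c["cy"]]
E
python3 - <<'E'
from h import *
a=grab("top");b=grab("side")
np.save("pics/top.npy",a,allow_pickle=True);np.save("pics/side.npy",b,allow_pickle=True)
cv2.imwrite("pics/a.png",cv2.resize(a["color"],(800,600)));cv2.imwrite("pics/b.png",cv2.resize(b["color"],(800,600)))
print(robot.get_obs()); print(a["fov_y"],a["view"])
E
```

```text
pics
{'time': 0.1, 'q': array([-1.43048663e+00,  5.28378052e-01,  1.43378031e+00, -1.77874761e-05,
        1.18135996e+00, -1.78527808e-01]), 'joint_velocities': array([-0.00127557, -0.00216543, -0.00355335,  0.00093419,  0.00101492,
        0.00128138]), 'joint_torque': array([-5.02900036e-05, -4.40986705e+01, -1.77150679e+01,  6.34508813e-02,
        5.33935195e-02, -3.70337796e-05]), 'position': array([ 0.19583312, -0.5928745 ,  0.2386645 ]), 'tool_rot': array([ 9.87318725e-01,  1.58747626e-01,  1.01746783e-05, -9.62815270e-04]), 'ft_force': array([ 0.19722492, -0.17146689, -0.55796602]), 'moment': array([-0.02368198,  0.02939036, -0.00023021]), 'grip_force': 0.0, 'grip_width': 0.08702245271647857}
57.49078825832302 [[ 0.01825772 -0.99974619 -0.01319919 -0.10673248]
 [-0.98119357 -0.01537857 -0.1924128   0.63690717]
 [ 0.19216098  0.01646398 -0.9812253   0.74346223]
 [ 0.          0.          0.          1.        ]]
```

View pics/a.png

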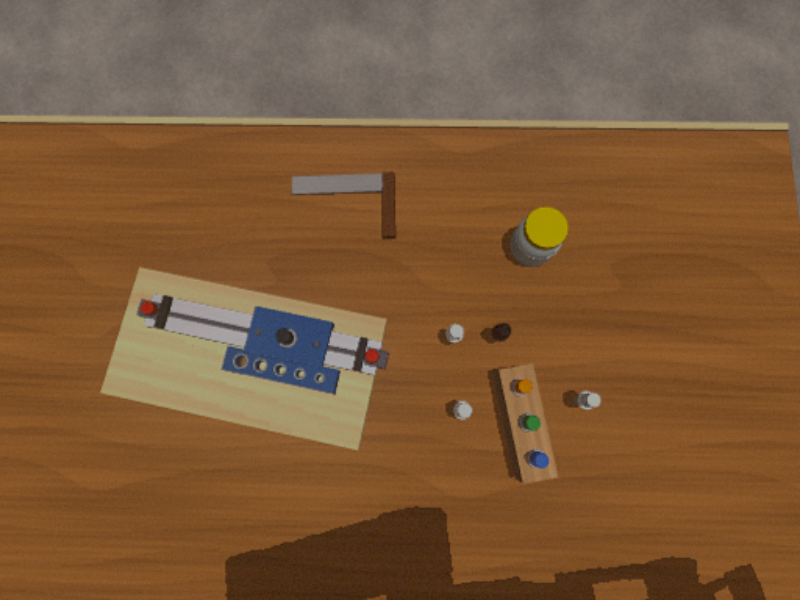

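View pics/b.png

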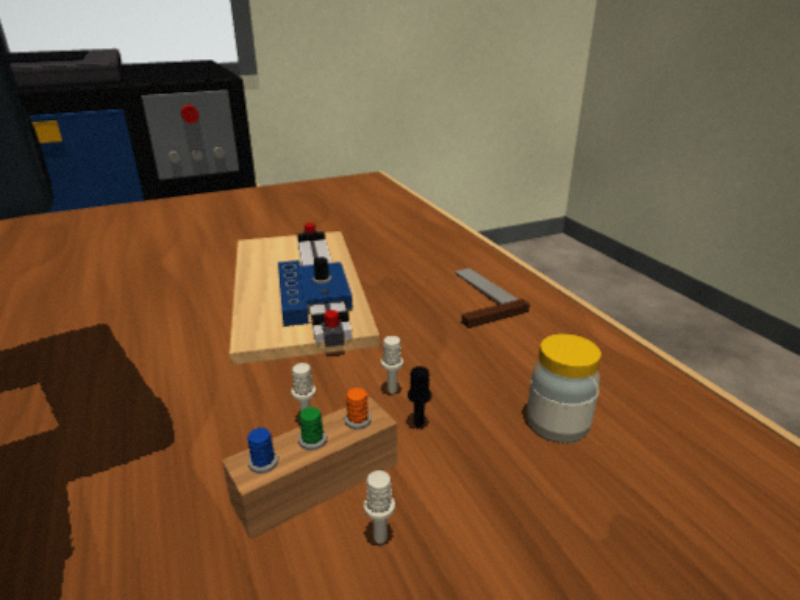

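The top view shows the orange pin at (525,386) in the rack. The 12 mm bush is at about (280,369), the post at (287,337), and rail +y points left (world +y).

Run:
```python
from h import *
a=np.load("pics/top.npy",allow_pickle=True).item();b=np.load("pics/side.npy",allow_pickle=True).item()
for c,n in((a,"top"),(b,"side")):
    P=pts(c); hsv=cv2.cvtColor(c["color"],cv2.COLOR_BGR2HSV)
    for col,lo,hi in(("or",5,18),("gr",50,75),("bl",112,128)):
        m=(hsv[...,0]>=lo)&(hsv[...,0]<=hi)&(hsv[...,1]>215)&(hsv[...,2]>90)&(P[...,2]>.06)
        if col=="bl": m=m&(P[...,2]>.06)
        if m.sum():
            q=P[m]; t=q[q[:,2]>np.percentile(q[:,2],50)] if n=="top" else q
            v,u=np.nonzero(m); print(n,col,m.sum(),u.mean(),v.mean(),np.median(t,0).round(4),np.percentile(q,[2,98],axis=0).round(4).tolist())
c=a
im=c["color"][205:260,135:225]
cv2.imwrite("pics/c.png",cv2.resize(im,None,fx=8,fy=8,interpolation=cv2.INTER_CUBIC))
P=pts(c); print("rack z",P[int(405*.64),int(528*.64)],"guide z",P[int(355*.64),int(255*.64)])
for u,v,z in((240,361,.0435),(260,365,.0435),(280,369,.0435),(299.5,374,.0435),(320,378,.0435),(287,337,.0785)): print(ray(c,u*.64,v*.64,z).round(4))
```

```text
top or 41 334.7073170731707 246.29268292682926 [ 0.5173 -0.2781  0.0892] [[0.5075, -0.2866, 0.0786], [0.523, -0.2687, 0.0909]]
side or 260 228.75 258.4769230769231 [ 0.5129 -0.287   0.0822] [[0.5054, -0.2905, 0.0622], [0.5224, -0.2732, 0.0905]]
rack z [ 0.48934733 -0.28905937  0.05216276] guide z [0.55490323 0.10824533 0.04202019]
[0.5451 0.129  0.0435]
[0.5397 0.099  0.0435]
[0.5344 0.0691 0.0435]
[0.5276 0.0399 0.0435]
[0.5223 0.0096 0.0435]
[0.5776 0.054  0.0785]
```

View pics/c.png

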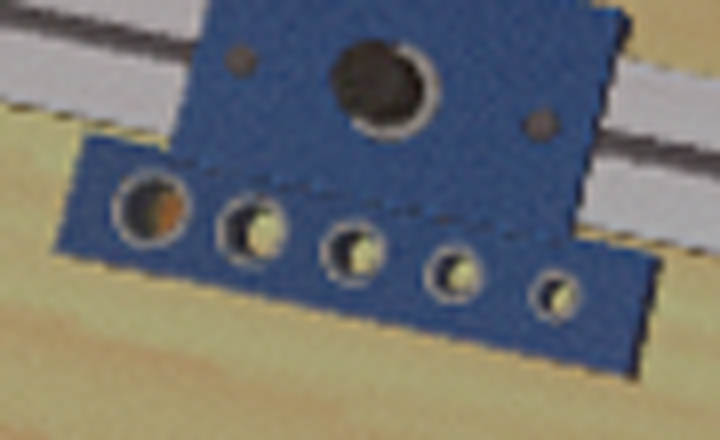

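The crop shows clean bush rings, with the 12 mm bush at full-image (179,237). The hole may be showing under the 16 mm bush. I'm moving above the pin now.

```bash
python3 -m pendant '[{"jaw":0.55,"linear":[3.66,-1.81,0.5],"twist":0},{"jaw":0.55,"linear":[3.66,-1.81,0.5],"twist":0},{"jaw":0.55,"linear":[3.66,-1.81,0.5],"twist":0},{"jaw":0.55,"linear":[3.66,-1.81,0.5],"twist":0},{"jaw":0.55,"linear":[3.66,-1.81,0.5],"twist":0},{"jaw":0.55,"linear":[3.66,-1.81,0.5],"twist":0},{"jaw":0.55,"linear":[3.66,-1.81,0.5],"twist":0},{"jaw":0.55,"linear":[3.66,-1.81,0.5],"twist":0},{"jaw":0.55,"linear":[3.66,-1.81,0.5],"twist":0},{"jaw":0.55,"linear":[3.66,-1.81,0],"twist":0},{"jaw":0.55,"linear":[3.66,-1.81,0],"twist":0},{"jaw":0.55,"linear":[0,0,0],"twist":6.8}]' 8
cat >> h.py <<'E'
def tool_delta(target):
    from scipy.spatial.transform import Rotation as Ro
    o=robot.get_obs(); R=Ro.from_quat(o["tool_rot"]).as_matrix()
    print("pos",np.round(o["position"],4),"xaxis",np.degrees(np.arctan2(R[1,0],R[0,0])).round(2),"tilt",np.degrees(np.arccos(-R[2,2])).round(2),"t",o["time"])
    print("delta cm",(100*R.T@(np.array(target)-o["position"])).round(2)); return R
E
python3 - <<'E'
from h import *
w=grab("wrist"); tool_delta([.516,-.278,.079])
cv2.imwrite("pics/d.png",w["color"]); np.save("pics/w1.npy",w,allow_pickle=True)
P=pts(w); hsv=cv2.cvtColor(w["color"],cv2.COLOR_BGR2HSV)
m=(hsv[...,0]>=5)&(hsv[...,0]<=18)&(hsv[...,1]>190)&(hsv[...,2]>90)&(P[...,2]>.05)
q=P[m]; print(m.sum(),np.percentile(q,[2,50,98],axis=0).round(4)); t=q[q[:,2]>.086]
if len(t): print(np.percentile(t,[1,50,99],axis=0).round(4), cv2.minEnclosingCircle(t[:,:2].astype(np.float32)))
E
```

```text
time: 1.1
position: [0.52, -0.2723, 0.1941]
tool_rot: [0.995, 0.102, 0.001, -0.001]
ft_force: [-1.5, 0.3, -0.1]
grip_width: 0.048
grip_force: 0.0
pos [ 0.5181 -0.2747  0.194 ] xaxis 11.3 tilt 0.05 t 1.15
delta cm [-0.27  0.29 11.5 ]
504 [[ 0.5059 -0.2885  0.0722]
 [ 0.5171 -0.2791  0.0892]
 [ 0.5246 -0.2701  0.0909]]
[[ 0.5059 -0.2886  0.0865]
 [ 0.5155 -0.2792  0.0895]
 [ 0.5243 -0.2701  0.0913]] ((0.5470449924468994, -0.27151864767074585), 0.043387964367866516)
```

View pics/d.png

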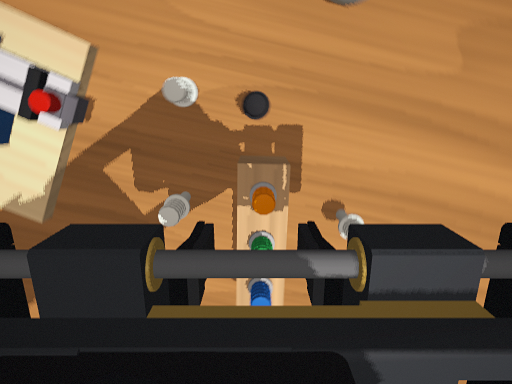

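The wrist view shows the orange knob at (263,198), with clear space on both sides for the fingers.

```bash
python3 -m pendant '[{"jaw":0.55,"linear":[-0.37,0.36,1.5],"twist":0},{"jaw":0.55,"linear":[0,0,3],"twist":0},{"jaw":0.55,"linear":[0,0,3],"twist":0},{"jaw":0.55,"linear":[0,0,2],"twist":0},{"jaw":0.55,"linear":[0,0,1],"twist":0},{"jaw":0.55,"linear":[0,0,0],"twist":0},{"jaw":0.55,"linear":[0,0,0],"twist":0}]'
python3 - <<'E'
from h import *
tool_delta([.5152,-.279,.079])
E
```

```text
time: 1.73
position: [0.5126, -0.283, 0.0895]
tool_rot: [0.995, 0.1, -0.0, -0.0]
ft_force: [-0.1, 0.5, 0.2]
grip_width: 0.0476
grip_force: 0.0
pos [ 0.5126 -0.283   0.0895] xaxis 11.47 tilt 0.03 t 1.7333
delta cm [ 0.33 -0.35  1.05]
```

```bash
python3 -m pendant '[{"jaw":0.55,"linear":[0.33,-0.35,0.5],"twist":0},{"jaw":0.55,"linear":[0,0,0.5],"twist":0},{"jaw":0.55,"linear":[0,0,0],"twist":0},{"jaw":0.1,"linear":[0,0,0],"twist":0},{"jaw":0.1,"linear":[0,0,0],"twist":0},{"jaw":0.1,"linear":[0,0,0],"twist":0},{"jaw":0.1,"linear":[0,0,0],"twist":0},{"jaw":0.1,"linear":[0,0,0],"twist":0},{"jaw":0.1,"linear":[0,0,0],"twist":0}]' 8
python3 - <<'E'
from h import *
tool_delta([.5152,-.279,.079])
E
```

```text
time: 2.48
position: [0.5156, -0.2785, 0.0797]
tool_rot: [0.995, 0.1, 0.0, 0.0]
ft_force: [-0.1, -0.3, 1.1]
grip_width: 0.0196
grip_force: 8.0
pos [ 0.5156 -0.2785  0.0797] xaxis 11.47 tilt 0.02 t 2.4833
delta cm [-0.04  0.04  0.07]
```

```bash
python3 -m pendant '[{"jaw":0.1,"linear":[0,0,-1.5],"twist":0},{"jaw":0.1,"linear":[0,0,-3],"twist":0},{"jaw":0.1,"linear":[0,0,-3],"twist":0},{"jaw":0.1,"linear":[0,0,-2],"twist":5.6},{"jaw":0.1,"linear":[0,0,-1],"twist":5.6},{"jaw":0.1,"linear":[0,0,0],"twist":5.6},{"jaw":0.1,"linear":[0,0,0],"twist":5.5}]' 10
python3 -m pendant '[{"jaw":0.1,"linear":[-0.2,-1.5,0],"twist":0},{"jaw":0.1,"linear":[-0.4,-3,0],"twist":0},{"jaw":0.1,"linear":[-0.5,-3.75,0],"twist":0},{"jaw":0.1,"linear":[-0.5,-3.75,0],"twist":0},{"jaw":0.1,"linear":[-0.5,-3.75,0],"twist":0},{"jaw":0.1,"linear":[-0.5,-3.75,0],"twist":0},{"jaw":0.1,"linear":[-0.5,-3.75,0],"twist":0},{"jaw":0.1,"linear":[-0.5,-3.75,0],"twist":0},{"jaw":0.1,"linear":[-0.5,-3.5,0],"twist":0},{"jaw":0.1,"linear":[-0.5,-2.5,0],"twist":0},{"jaw":0.1,"linear":[-0.5,-1.5,0],"twist":0},{"jaw":0.1,"linear":[0,0,0],"twist":0}]'
python3 -m pendant '[{"jaw":0.1,"linear":[0,0,0],"twist":0},{"jaw":0.1,"linear":[0,0,0],"twist":0},{"jaw":0.1,"linear":[0,0,0],"twist":0}]'
python3 - <<'E'
from h import *
w=grab("wrist");s=grab("side");t=grab("top"); tool_delta([.5344,.0691,.15])
for n,c in zip("wst",(w,s,t)): np.save(f"pics/{n}2.npy",c,allow_pickle=True)
S=cv2.resize(s["color"][130:330,150:350],(600,600),interpolation=cv2.INTER_CUBIC)
W=cv2.resize(w["color"],(800,600))
cv2.imwrite("pics/e.png",W); cv2.imwrite("pics/f.png",np.hstack([S]))
E
```

```text
time: 3.07
position: [0.5158, -0.2787, 0.1859]
tool_rot: [0.995, -0.097, 0.001, 0.001]
ft_force: [0.2, 0.4, -1.0]
grip_width: 0.0195
grip_force: 10.0
time: 4.07
position: [0.5282, 0.0742, 0.1842]
tool_rot: [0.996, -0.091, -0.001, -0.001]
ft_force: [-0.5, -0.4, -1.0]
grip_width: 0.0199
grip_force: 10.0
time: 4.32
position: [0.5302, 0.0692, 0.1845]
tool_rot: [0.996, -0.095, -0.0, 0.0]
ft_force: [0.8, -0.4, -0.9]
grip_width: 0.02
grip_force: 10.0
pos [0.5304 0.069  0.1845] xaxis -10.92 tilt 0.01 t 4.4667
delta cm [ 0.4  -0.09  3.45]
```

View pics/e.png

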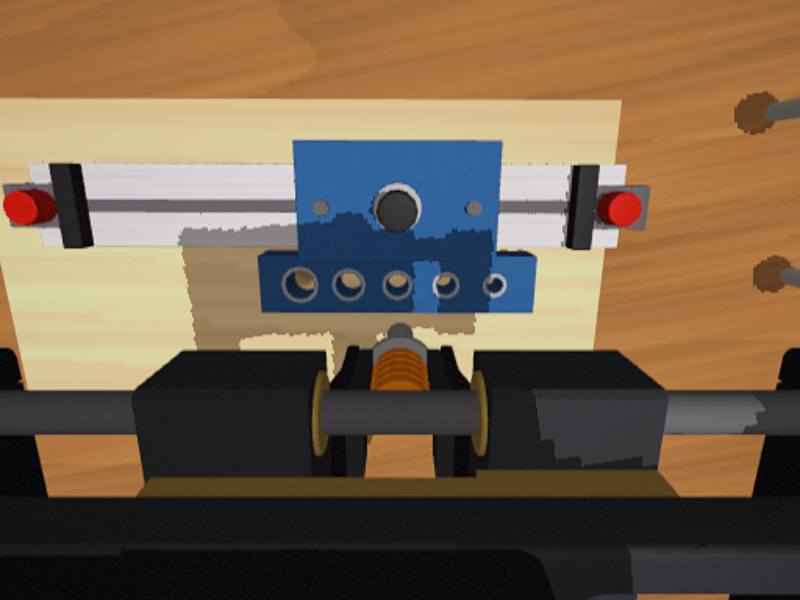

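View pics/f.png

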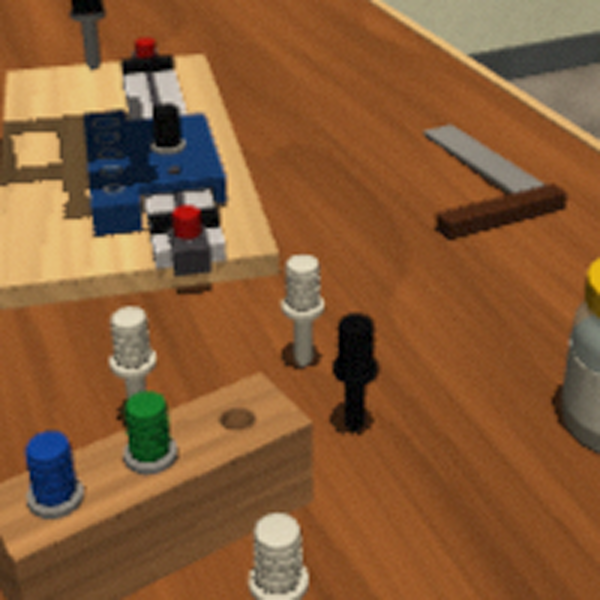

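The pin is held upright between the fingers, with its tip near (400,330) in the enlarged wrist view and the 12 mm bush at (398,285). I'm refining the bush positions from this view.

Run:
```python
from h import *
for nm,(r0,r1,c0,c1) in (("w2",(160,200,165,345)),("top",(205,260,135,225))):
    c=np.load(f"pics/{nm}.npy",allow_pickle=True).item(); hsv=cv2.cvtColor(c["color"],cv2.COLOR_BGR2HSV)
    blue=((hsv[...,0]>100)&(hsv[...,0]<125)&(hsv[...,1]>130)).astype(np.uint8)
    sub=blue[r0:r1,c0:c1]; cs,h=cv2.findContours(sub,cv2.RETR_CCOMP,cv2.CHAIN_APPROX_NONE)
    for k,x in enumerate(cs):
        if h[0][k][3]>=0 and cv2.contourArea(x)>15:
            (u,v),(wd,ht),an=cv2.fitEllipse(x); u+=c0;v+=r0; print(nm,round(u,1),round(v,1),round(wd,1),round(ht,1),ray(c,u,v,.0435).round(4))
c=np.load("pics/w2.npy",allow_pickle=True).item()
for p in ([.5304,.069,.1178],[.5304,.069,.1598]): print("expected tip/collar px*1.5625",proj(c,np.array(p))*1.5625)
cv2.imwrite("pics/g.png",cv2.resize(c["color"][195:255,215:300],None,fx=8,fy=8,interpolation=cv2.INTER_CUBIC))
```

```text
w2 316.2 182.3 16.5 17.4 [0.5221 0.0109 0.0435]
w2 284.9 182.3 18.7 19.2 [0.5278 0.0406 0.0435]
w2 253.8 182.2 20.7 21.1 [0.5336 0.0701 0.0435]
w2 222.7 182.1 22.7 23.2 [0.5394 0.0995 0.0435]
w2 191.6 181.9 24.5 25.5 [0.5452 0.1291 0.0435]
top 191.8 238.5 10.1 10.7 [0.5295 0.0397 0.0435]
top 198.4 234.3 4.8 5.9 [0.5395 0.025  0.0435]
top 202.2 219.6 5.6 7.8 [0.5734 0.0178 0.0435]
top 183.2 215.5 14.7 16.4 [0.5823 0.0626 0.0435]
top 165.1 211.0 6.2 8.5 [0.592  0.1054 0.0435]
expected tip/collar px*1.5625 [399.29036869 326.64433394]
expected tip/collar px*1.5625 [399.35667147 360.75545495]
```

View pics/g.png

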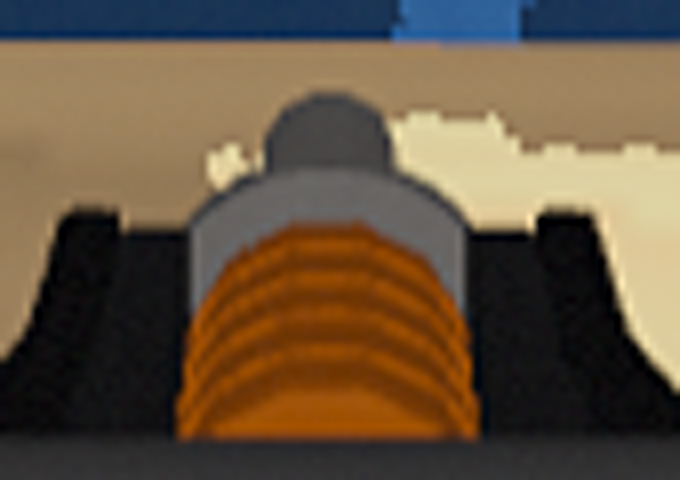

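Run:
```python
from h import *
c=np.load("pics/w2.npy",allow_pickle=True).item()
p=np.array([.5304,.069,0]);ex=np.array([.982,-.19,0]);ey=np.array([.19,.982,0])
for z,r,n in((.1178,.0035,"tip"),(.1228,.006,"shoulder"),(.1598,.013,"collar"),(.1638,.013,"collartop")):
    q=p+[0,0,z]; print(n,proj(c,q+r*ex),proj(c,q+r*ey),proj(c,q-r*ey))
```

```text
tip [255.55372896 204.49444594] [250.77510687 209.045742  ] [260.31644623 209.05900528]
shoulder [255.56396508 203.23140991] [247.19098337 211.21502961] [263.90877599 211.2381739 ]
collar [255.62541757 210.30803553] [233.93831068 230.85462967] [277.23578192 230.91234941]
collartop [255.63137587 212.50070085] [233.47626367 233.44913787] [277.70781011 233.5078032 ]
```

```bash
python3 -m pendant '[{"jaw":0.1,"linear":[0.48,-0.16,1],"twist":0},{"jaw":0.1,"linear":[0,0,2.2],"twist":0},{"jaw":0.1,"linear":[0,0,2],"twist":0},{"jaw":0.1,"linear":[0,0,1],"twist":0},{"jaw":0.1,"linear":[0,0,0],"twist":0},{"jaw":0.1,"linear":[0,0,0],"twist":0},{"jaw":0.1,"linear":[0,0,0],"twist":0},{"jaw":0.1,"linear":[0,0,0],"twist":0}]'
python3 - <<'E'
from h import *
w=grab("wrist");s=grab("side"); tool_delta([.534,.0697,.122])
for n,c in zip("ws",(w,s)): np.save(f"pics/{n}3.npy",c,allow_pickle=True)
W=cv2.resize(w["color"][130:240,190:330],(560,440),interpolation=cv2.INTER_CUBIC)
S=cv2.resize(s["color"][120:210,160:240],None,fx=4.889,fy=4.889,interpolation=cv2.INTER_CUBIC)[:440,:240]
cv2.imwrite("pics/i.png",np.hstack([W,S])); print(S.shape)
E
```

```text
time: 5.13
position: [0.5362, 0.0706, 0.1235]
tool_rot: [0.996, -0.094, 0.001, -0.0]
ft_force: [-0.5, -0.4, 0.1]
grip_width: 0.0197
grip_force: 10.0
pos [0.536  0.0707 0.1235] xaxis -10.83 tilt 0.12 t 5.2333
delta cm [-0.17  0.13  0.15]
(440, 240, 3)
```

View pics/i.png

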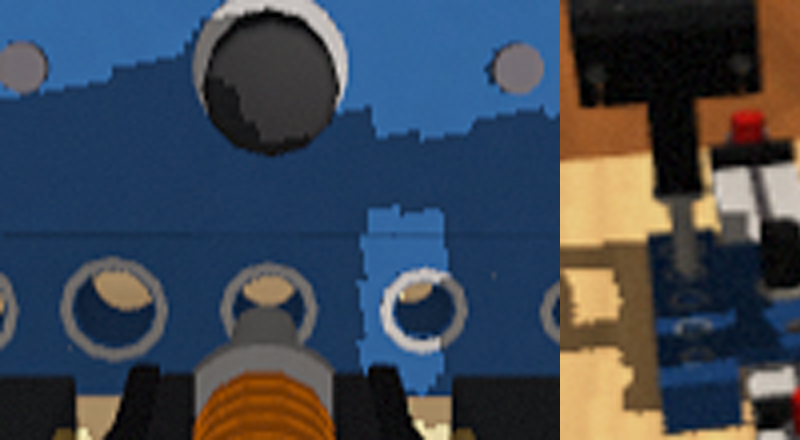

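Run:
```python
from h import *
c=np.load("pics/w3.npy",allow_pickle=True).item()
b=ray(c,257.25,207.25,.0435); print("bush",b)
ex=np.array([.982,-.19,0]);ey=np.array([.19,.982,0])
for dx in (0,-.0015,-.003):
    p=np.array([.536,.0707,0])+dx*ex
    for z,r,n in((.0568,.0035,"tip"),(.0618,.006,"shoulder"),(.1028,.013,"collartop")):
        q=p+[0,0,z]; print(dx,n,proj(c,q+r*ex), proj(c,q-r*ey)-proj(c,q+r*ey))
```

```text
bush [0.53342032 0.06966185 0.0435    ]
0 tip [255.31495561 205.16735928] [9.53452241 0.01936326]
0 shoulder [255.31727979 203.90403745] [16.70581922  0.03387718]
0 collartop [255.29568509 213.15473537] [44.19907922  0.08827692]
-0.0015 tip [255.31095498 207.12415021] [9.51799846 0.01930426]
-0.0015 shoulder [255.31317431 205.9123405 ] [16.67622877  0.0337717 ]
-0.0015 collartop [255.29066189 215.61485444] [44.10351832  0.0879422 ]
-0.003 tip [255.30696824 209.07414293] [9.5015317  0.01924555]
-0.003 shoulder [255.30908344 207.91349106] [16.64674297  0.03366676]
-0.003 collartop [255.28566078 218.06415635] [44.00836975  0.08760953]
```

In the close-up, the pin tip is at (266,305) and the bush centre at (269,309), so they're within about 1 mm. I'll correct that and lower gently.

```bash
python3 -m pendant '[{"jaw":0.1,"linear":[-0.08,0.06,0],"twist":0},{"jaw":0.1,"linear":[0,0,0.5],"twist":0},{"jaw":0.1,"linear":[0,0,0.5],"twist":0},{"jaw":0.1,"linear":[0,0,0.3],"twist":0},{"jaw":0.1,"linear":[0,0,0.2],"twist":0},{"jaw":0.1,"linear":[0,0,0.15],"twist":0},{"jaw":0.1,"linear":[0,0,0],"twist":0},{"jaw":0.1,"linear":[0,0,0],"twist":0}]' 5
python3 - <<'E'
from h import *
tool_delta([.534,.0697,.105]); print(robot.get_obs()["ft_force"])
E
```

```text
time: 5.9
position: [0.5344, 0.0703, 0.1059]
tool_rot: [0.996, -0.094, -0.0, -0.0]
ft_force: [0.6, -0.8, -0.3]
grip_width: 0.0197
grip_force: 5.0
pos [0.5344 0.0703 0.1059] xaxis -10.83 tilt 0.01 t 5.9
delta cm [-0.03  0.06  0.09]
[ 0.62099725 -0.82071682 -0.26900423]
```

```bash
for i in 1 2; do :; done; python3 -m pendant '[{"jaw":0.1,"linear":[0,0,0.1],"twist":0},{"jaw":0.1,"linear":[0,0,0.1],"twist":0},{"jaw":0.1,"linear":[0,0,0],"twist":0},{"jaw":0.1,"linear":[0,0,0],"twist":0}]' 5
python3 -m pendant '[{"jaw":0.1,"linear":[0,0,0.1],"twist":0},{"jaw":0.1,"linear":[0,0,0.1],"twist":0},{"jaw":0.1,"linear":[0,0,0],"twist":0}]' 5
```

```text
time: 6.23
position: [0.5345, 0.0702, 0.1041]
tool_rot: [0.996, -0.094, 0.0, 0.0]
ft_force: [0.5, 0.1, -1.1]
grip_width: 0.0199
grip_force: 5.0
time: 6.48
position: [0.5344, 0.0702, 0.1019]
tool_rot: [0.996, -0.094, 0.0, 0.0]
ft_force: [1.1, -0.4, 0.3]
grip_width: 0.0198
grip_force: 5.0
```

```bash
python3 -m pendant '[{"jaw":0.1,"linear":[0,0,0.1],"twist":0},{"jaw":0.1,"linear":[0,0,0.1],"twist":0},{"jaw":0.1,"linear":[0,0,0],"twist":0},{"jaw":0.1,"linear":[0,0,0],"twist":0}]' 3
python3 -m pendant '[{"jaw":0.1,"linear":[0,0,0.1],"twist":0},{"jaw":0.1,"linear":[0,0,0.1],"twist":0},{"jaw":0.1,"linear":[0,0,0],"twist":0},{"jaw":0.1,"linear":[0,0,0],"twist":0}]' 3
python3 - <<'E'
from h import *
w=grab("wrist"); o=robot.get_obs(); print(o["position"],o["ft_force"],o["moment"])
c=w; p=np.array(o["position"])*[1,1,0]-.0016*np.array([.982,-.19,0]); print(proj(c,p+[0,0,o["position"][2]-.0667+.046]+.013*np.array([.982,-.19,0])))
cv2.imwrite("pics/j.png",cv2.resize(w["color"][130:240,190:330],(560,440),interpolation=cv2.INTER_CUBIC))
E
```

```text
time: 6.82
position: [0.5342, 0.0703, 0.0999]
tool_rot: [0.996, -0.094, -0.0, 0.0]
ft_force: [-0.2, -0.2, -0.8]
grip_width: 0.0201
grip_force: 3.0
time: 7.15
position: [0.5343, 0.0702, 0.0979]
tool_rot: [0.996, -0.094, -0.0, 0.0]
ft_force: [0.4, -0.3, -1.0]
grip_width: 0.0197
grip_force: 3.0
[0.53427604 0.07025988 0.09796714] [ 0.81701285  0.87593914 -0.48603047] [-0.00298193 -0.08735731 -0.01248892]
[255.38676605 215.42195899]
```

View pics/j.png

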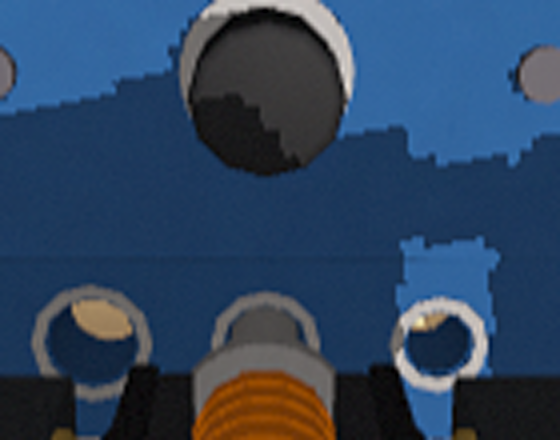

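The pin is about 12 mm into the bush and hasn't slipped in the grip. I'll lower it to just above the panel and release.

```bash
python3 -m pendant '[{"jaw":0.1,"linear":[0,0,0.2],"twist":0},{"jaw":0.1,"linear":[0,0,0.2],"twist":0},{"jaw":0.1,"linear":[0,0,0.2],"twist":0},{"jaw":0.1,"linear":[0,0,0.2],"twist":0},{"jaw":0.1,"linear":[0,0,0.1],"twist":0},{"jaw":0.1,"linear":[0,0,0],"twist":0},{"jaw":0.1,"linear":[0,0,0],"twist":0}]' 3
python3 -m pendant '[{"jaw":0.3,"linear":[0,0,0],"twist":0},{"jaw":0.5,"linear":[0,0,0],"twist":0},{"jaw":0.5,"linear":[0,0,0],"twist":0},{"jaw":0.5,"linear":[0,0,0],"twist":0}]'
python3 - <<'E'
from h import *
tool_delta([.534,.0697,.105])
E
```

```text
time: 7.78
position: [0.5342, 0.0702, 0.0889]
tool_rot: [0.996, -0.094, -0.0, 0.0]
ft_force: [0.2, -1.0, -0.9]
grip_width: 0.02
grip_force: 3.0
time: 8.12
position: [0.5342, 0.0703, 0.0891]
tool_rot: [0.996, -0.094, -0.0, -0.0]
ft_force: [-0.0, -0.1, -0.9]
grip_width: 0.0381
grip_force: 0.0
pos [0.5342 0.0703 0.0891] xaxis -10.83 tilt 0.01 t 8.1167
delta cm [-0.01  0.07 -1.59]
```

```bash
python3 -m pendant '[{"jaw":0.5,"linear":[0,0,-2],"twist":0},{"jaw":0.5,"linear":[0,0,-2],"twist":0},{"jaw":0.5,"linear":[0,0,0],"twist":0},{"jaw":0.5,"linear":[2.33,0,0],"twist":0},{"jaw":0.5,"linear":[2.33,0,0],"twist":0},{"jaw":0.5,"linear":[0,0,0],"twist":0},{"jaw":0.5,"linear":[0,0,0],"twist":0},{"jaw":0.5,"linear":[0,0,0],"twist":0}]'
python3 - <<'E'
from h import *
tool_delta([.5804,.0614,.068]); t=grab("top");s=grab("side")
T=cv2.resize(s["color"][110:200,170:250],None,fx=6,fy=6,interpolation=cv2.INTER_CUBIC); cv2.imwrite("pics/k.png",T)
E
```

```text
time: 8.78
position: [0.5788, 0.0616, 0.1283]
tool_rot: [0.996, -0.094, -0.001, -0.0]
ft_force: [-0.9, -0.3, 0.1]
grip_width: 0.0434
grip_force: 0.0
pos [0.5788 0.0616 0.1283] xaxis -10.84 tilt 0.16 t 8.7833
delta cm [ 0.18 -0.01  6.02]
```

View pics/k.png

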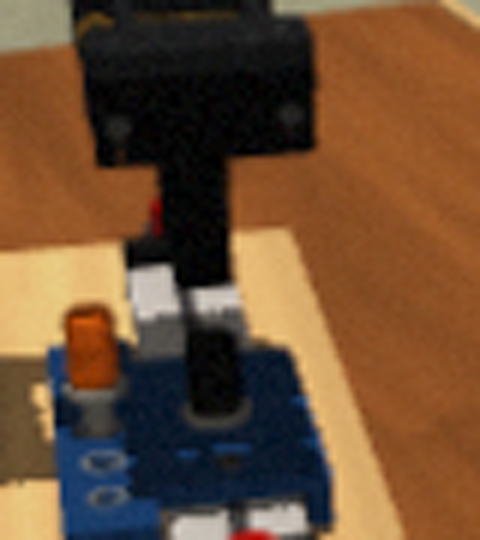

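The side view shows the pin standing upright in the bush, its collar raised on the panel. Next I'll grip the post.

```bash
python3 -m pendant '[{"jaw":0.5,"linear":[0.1,0,2],"twist":0},{"jaw":0.5,"linear":[0,0,2],"twist":0},{"jaw":0.5,"linear":[0,0,1],"twist":0},{"jaw":0.5,"linear":[0,0,1],"twist":0},{"jaw":0.5,"linear":[0,0,0],"twist":0},{"jaw":0.5,"linear":[0,0,0],"twist":0},{"jaw":0.1,"linear":[0,0,0],"twist":0},{"jaw":0.1,"linear":[0,0,0],"twist":0},{"jaw":0.1,"linear":[0,0,0],"twist":0},{"jaw":0.1,"linear":[0,0,0],"twist":0},{"jaw":0.1,"linear":[0,0,0],"twist":0},{"jaw":0.1,"linear":[0,0,0],"twist":0}]' 15
cat >> h.py <<'E'
def knob():
    out=[]
    for n in("top","side"):
        c=grab(n); P=pts(c); hsv=cv2.cvtColor(c["color"],cv2.COLOR_BGR2HSV)
        m=(hsv[...,0]>=5)&(hsv[...,0]<=18)&(hsv[...,1]>200)&(hsv[...,2]>70)&(P[...,2]>.045)&(P[...,1]>0)
        if m.sum()>5: q=P[m]; out.append((n,int(m.sum()),np.percentile(q,[2,50,98],axis=0).round(4).tolist()))
        else: out.append((n,int(m.sum())))
    for o in out: print(*o)
E
python3 - <<'E'
from h import *
tool_delta([.5804,.0614,.068]); print(robot.get_obs()["ft_force"]); knob()
E
```

```text
time: 9.88
position: [0.5815, 0.0612, 0.0697]
tool_rot: [0.996, -0.094, 0.001, 0.0]
ft_force: [0.1, 0.1, 3.2]
grip_width: 0.0214
grip_force: 15.0
pos [0.5815 0.0612 0.0697] xaxis -10.83 tilt 0.07 t 9.8833
delta cm [-0.11 -0.    0.17]
[0.06525925 0.12778166 3.1571144 ]
top 64 [[0.527, 0.0609, 0.0725], [0.5336, 0.0673, 0.093], [0.5421, 0.0762, 0.0956]]
side 100 [[0.518, 0.0579, 0.0671], [0.5325, 0.0618, 0.0833], [0.5411, 0.0927, 0.1198]]
```

```bash
cat > chk.py <<'E'
import sys
from h import *
c=grab("top"); P=pts(c); hsv=cv2.cvtColor(c["color"],cv2.COLOR_BGR2HSV)
m=(hsv[...,0]>=5)&(hsv[...,0]<=18)&(hsv[...,1]>200)&(hsv[...,2]>70)&(P[...,2]>.045)&(P[...,1]>0)
o=robot.get_obs(); z=np.median(P[m][:,2]) if m.sum()>5 else 0
fy=o["ft_force"]@[.19,.982,0]
print(o["time"].__round__(2),"knob n",m.sum(),"z",round(float(z),4),"f",o["ft_force"].round(1),"fy",round(fy,1),"pos",o["position"].round(4))
sys.exit(int(z<.087 or abs(fy)>9))
E
python3 -m pendant '[{"jaw":0.1,"linear":[0,-0.1,0],"twist":0},{"jaw":0.1,"linear":[0,-0.2,0],"twist":0},{"jaw":0.1,"linear":[0,-0.2,0],"twist":0},{"jaw":0.1,"linear":[0,-0.2,0],"twist":0},{"jaw":0.1,"linear":[0,-0.2,0],"twist":0},{"jaw":0.1,"linear":[0,-0.2,0],"twist":0},{"jaw":0.1,"linear":[0,-0.2,0],"twist":0},{"jaw":0.1,"linear":[0,-0.2,0],"twist":0},{"jaw":0.1,"linear":[0,-0.2,0],"twist":0},{"jaw":0.1,"linear":[0,-0.2,0],"twist":0}]' 15 >/dev/null; python3 chk.py
```

```text
10.87 knob n 61 z 0.0937 f [-0.3 -2.6  4.9] fy -2.7 pos [0.5851 0.0796 0.0696]
```

```bash
python3 -m pendant '[{"jaw":0.1,"linear":[0,-0.1,0],"twist":0},{"jaw":0.1,"linear":[0,-0.1,0],"twist":0},{"jaw":0.1,"linear":[0,-0.1,0],"twist":0}]' >/dev/null && python3 chk.py && 
python3 -m pendant '[{"jaw":0.1,"linear":[0,-0.1,0],"twist":0},{"jaw":0.1,"linear":[0,-0.1,0],"twist":0},{"jaw":0.1,"linear":[0,-0.1,0],"twist":0}]' >/dev/null && python3 chk.py && 
python3 -m pendant '[{"jaw":0.1,"linear":[0,-0.1,0],"twist":0},{"jaw":0.1,"linear":[0,-0.1,0],"twist":0},{"jaw":0.1,"linear":[0,-0.1,0],"twist":0}]' >/dev/null && python3 chk.py && 
python3 -m pendant '[{"jaw":0.1,"linear":[0,-0.1,0],"twist":0},{"jaw":0.1,"linear":[0,-0.1,0],"twist":0},{"jaw":0.1,"linear":[0,-0.1,0],"twist":0}]' >/dev/null && python3 chk.py && 
python3 -m pendant '[{"jaw":0.1,"linear":[0,-0.1,0],"twist":0},{"jaw":0.1,"linear":[0,-0.1,0],"twist":0},{"jaw":0.1,"linear":[0,-0.1,0],"twist":0}]' >/dev/null && python3 chk.py && 
python3 -m pendant '[{"jaw":0.1,"linear":[0,-0.1,0],"twist":0},{"jaw":0.1,"linear":[0,-0.1,0],"twist":0},{"jaw":0.1,"linear":[0,-0.1,0],"twist":0}]' >/dev/null && python3 chk.py
```

```text
11.17 knob n 63 z 0.0934 f [-0.8 -3.5  5.3] fy -3.6 pos [0.5856 0.0823 0.0697]
11.47 knob n 70 z 0.0934 f [-0.8 -2.8  6.9] fy -2.9 pos [0.5861 0.0853 0.0696]
11.77 knob n 72 z 0.0931 f [-0.1 -2.   5.3] fy -2.0 pos [0.5867 0.0882 0.0696]
12.07 knob n 70 z 0.0934 f [-1.3 -3.7  4.9] fy -3.9 pos [0.5873 0.0912 0.0696]
12.37 knob n 65 z 0.093 f [-0.6 -2.7  5.6] fy -2.8 pos [0.5879 0.0941 0.0697]
12.67 knob n 67 z 0.0936 f [-0.4 -3.8  5.8] fy -3.8 pos [0.5885 0.0971 0.0696]
```

```bash
python3 -m pendant '[{"jaw":0.1,"linear":[0,-0.1,0],"twist":0},{"jaw":0.1,"linear":[0,-0.1,0],"twist":0},{"jaw":0.1,"linear":[0,-0.1,0],"twist":0}]' >/dev/null && python3 chk.py && 
python3 -m pendant '[{"jaw":0.1,"linear":[0,-0.1,0],"twist":0},{"jaw":0.1,"linear":[0,-0.1,0],"twist":0},{"jaw":0.1,"linear":[0,-0.1,0],"twist":0}]' >/dev/null && python3 chk.py && 
python3 -m pendant '[{"jaw":0.1,"linear":[0,-0.1,0],"twist":0},{"jaw":0.1,"linear":[0,-0.1,0],"twist":0},{"jaw":0.1,"linear":[0,-0.1,0],"twist":0}]' >/dev/null && python3 chk.py && 
python3 -m pendant '[{"jaw":0.1,"linear":[0,-0.1,0],"twist":0},{"jaw":0.1,"linear":[0,-0.1,0],"twist":0},{"jaw":0.1,"linear":[0,-0.1,0],"twist":0}]' >/dev/null && python3 chk.py && 
python3 -m pendant '[{"jaw":0.1,"linear":[0,-0.1,0],"twist":0},{"jaw":0.1,"linear":[0,-0.1,0],"twist":0},{"jaw":0.1,"linear":[0,-0.1,0],"twist":0}]' >/dev/null && python3 chk.py && 
python3 -m pendant '[{"jaw":0.1,"linear":[0,-0.1,0],"twist":0},{"jaw":0.1,"linear":[0,-0.1,0],"twist":0},{"jaw":0.1,"linear":[0,-0.1,0],"twist":0}]' >/dev/null && python3 chk.py &&
python3 -m pendant '[{"jaw":0.1,"linear":[0,-0.1,0],"twist":0},{"jaw":0.1,"linear":[0,-0.1,0],"twist":0},{"jaw":0.1,"linear":[0,-0.1,0],"twist":0}]' >/dev/null && python3 chk.py && 
python3 -m pendant '[{"jaw":0.1,"linear":[0,-0.1,0],"twist":0},{"jaw":0.1,"linear":[0,-0.1,0],"twist":0},{"jaw":0.1,"linear":[0,-0.1,0],"twist":0}]' >/dev/null && python3 chk.py
```

```text
12.97 knob n 70 z 0.0937 f [-0.7 -2.5  5.8] fy -2.6 pos [0.589  0.1    0.0696]
13.27 knob n 69 z 0.0931 f [-0.4 -3.4  6.2] fy -3.4 pos [0.5896 0.1029 0.0697]
13.57 knob n 65 z 0.0934 f [-0.9 -3.4  4.9] fy -3.5 pos [0.5901 0.1059 0.0696]
13.87 knob n 71 z 0.093 f [-0.3 -2.8  4.7] fy -2.8 pos [0.5907 0.1088 0.0696]
14.17 knob n 66 z 0.0931 f [-0.9 -2.8  6.1] fy -3.0 pos [0.5913 0.1118 0.0697]
14.47 knob n 71 z 0.0933 f [ 0.5 -3.1  4.3] fy -2.9 pos [0.5919 0.1147 0.0696]
14.77 knob n 72 z 0.0927 f [ 0.5 -3.   5.6] fy -2.9 pos [0.5925 0.1178 0.0697]
15.07 knob n 74 z 0.093 f [ 0.3 -2.8  4.8] fy -2.7 pos [0.5931 0.1207 0.0697]
```

```bash
python3 -m pendant '[{"jaw":0.1,"linear":[0,-0.1,0],"twist":0},{"jaw":0.1,"linear":[0,-0.1,0],"twist":0},{"jaw":0.1,"linear":[0,-0.1,0],"twist":0}]' >/dev/null && python3 chk.py && 
python3 -m pendant '[{"jaw":0.1,"linear":[0,-0.1,0],"twist":0},{"jaw":0.1,"linear":[0,-0.1,0],"twist":0},{"jaw":0.1,"linear":[0,-0.1,0],"twist":0}]' >/dev/null && python3 chk.py && 
python3 -m pendant '[{"jaw":0.1,"linear":[0,-0.1,0],"twist":0},{"jaw":0.1,"linear":[0,-0.1,0],"twist":0},{"jaw":0.1,"linear":[0,-0.1,0],"twist":0}]' >/dev/null && python3 chk.py && 
python3 -m pendant '[{"jaw":0.1,"linear":[0,-0.1,0],"twist":0},{"jaw":0.1,"linear":[0,-0.1,0],"twist":0},{"jaw":0.1,"linear":[0,-0.1,0],"twist":0}]' >/dev/null && python3 chk.py && 
python3 -m pendant '[{"jaw":0.1,"linear":[0,-0.1,0],"twist":0},{"jaw":0.1,"linear":[0,-0.1,0],"twist":0},{"jaw":0.1,"linear":[0,-0.1,0],"twist":0}]' >/dev/null && python3 chk.py && 
python3 -m pendant '[{"jaw":0.1,"linear":[0,-0.1,0],"twist":0},{"jaw":0.1,"linear":[0,-0.1,0],"twist":0},{"jaw":0.1,"linear":[0,-0.1,0],"twist":0}]' >/dev/null && python3 chk.py &&
python3 -m pendant '[{"jaw":0.1,"linear":[0,-0.1,0],"twist":0},{"jaw":0.1,"linear":[0,-0.1,0],"twist":0},{"jaw":0.1,"linear":[0,-0.1,0],"twist":0}]' >/dev/null && python3 chk.py && 
python3 -m pendant '[{"jaw":0.1,"linear":[0,-0.1,0],"twist":0},{"jaw":0.1,"linear":[0,-0.1,0],"twist":0},{"jaw":0.1,"linear":[0,-0.1,0],"twist":0}]' >/dev/null && python3 chk.py
```

```text
15.37 knob n 61 z 0.0766 f [ 0.2 -2.7  4.5] fy -2.6 pos [0.5936 0.1237 0.0696]
```

The knob dropped 16.5 mm, so the pin is home. I'll release the post and retreat.

```bash
python3 -m pendant '[{"jaw":0.1,"linear":[0,0,0],"twist":0},{"jaw":0.3,"linear":[0,0,0],"twist":0},{"jaw":0.5,"linear":[0,0,0],"twist":0},{"jaw":0.5,"linear":[0,0,0],"twist":0},{"jaw":0.5,"linear":[0,0,0],"twist":0},{"jaw":0.5,"linear":[0,0,-0.5],"twist":0},{"jaw":0.5,"linear":[0,0,-2],"twist":0},{"jaw":0.5,"linear":[0,0,-3],"twist":0},{"jaw":0.5,"linear":[0,0,-3],"twist":0},{"jaw":0.5,"linear":[0,0,-3],"twist":0},{"jaw":0.5,"linear":[0,0,0],"twist":0},{"jaw":0.5,"linear":[0,0,0],"twist":0}]'
python3 -m pendant '[{"jaw":0.5,"linear":[0,0,0],"twist":0},{"jaw":0.5,"linear":[0,0,0],"twist":0},{"jaw":0.5,"linear":[0,0,0],"twist":0},{"jaw":0.5,"linear":[0,0,0],"twist":0}]'
python3 chk.py; python3 -c "
from h import *
knob()"
```

```text
time: 16.37
position: [0.5944, 0.1244, 0.1864]
tool_rot: [0.996, -0.094, 0.003, -0.0]
ft_force: [-0.3, 1.5, -0.2]
grip_width: 0.0439
grip_force: 0.0
time: 16.7
position: [0.5923, 0.1241, 0.1826]
tool_rot: [0.996, -0.094, -0.001, 0.0]
ft_force: [-0.1, 0.6, 0.1]
grip_width: 0.0435
grip_force: 0.0
16.75 knob n 63 z 0.0773 f [ 0.6  0.1 -0.1] fy 0.2 pos [0.5925 0.1242 0.1828]
top 64 [[0.538, 0.1232, 0.0609], [0.5468, 0.1303, 0.0761], [0.5552, 0.14, 0.0791]]
side 91 [[0.5377, 0.1213, 0.0507], [0.5457, 0.1251, 0.0648], [0.6266, 0.2716, 0.0795]]
```

```bash
python3 -c "
from rig import robot
print(robot.hand_in())"
```

```text
the job is handed in; nothing more can be done
None
```

The job is handed in: the 12 mm pin dropped through into the panel hole after the guide slid about 62 mm, its knob height puts the collar down on the guide, and the arm let go and backed off; no verdict came back.

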